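# Inspect a drilled block under the swing-over lens

### The arm

A 7-joint arm with a two-finger parallel gripper is mounted at the origin on a cart in front of the work surface, level with it; the furniture and walls round the work are solid. World frame = base frame: x ahead of the robot, y to its left, z up, the work surface at z = 0. Lengths are in m, angles in rad, forces in N, time in s.
With the tool pointing down it reaches from about 0.425 to 0.925 m from the base axis. Payload 6.8 kg.
Tool frame: the origin (TCP) lies between the finger pads; the fingertips stand 17 mm ahead of it and the grasp point (between the pads) lies 2 mm behind it; z points along the fingers, y is the direction in which the jaws open and shut (so a half turn about z gives the same grasp; the last joint's range is limited). The gripper opens to 85 mm and grips with 20 to 120 N. Pads are 22 mm wide; open, the fingers measure 114 mm over their backs; the gripper's body (76 mm by 85 mm) begins 54 mm behind the grasp point. The pads swing forward as they close: fully open they stand 13 mm farther back than shut.
Start: joints at [1.106, 0.477, 0.022, 1.555, -0.011, 1.109, -0.083], TCP at [0.236, -0.633, 0.248] pointing down, gripper open.
Joint ranges: [-2.96, 2.96], [-0.34, 2.1], [-1.41, 1.46], [0.24, 2.44], [-1.37, 4.51], [0.17, 1.92], [-2.96, 2.96]. Speed limits (rad/s): [2.39, 2.39, 3.14, 3.14, 3.14, 3.14, 3.14].

### API

Orientations are given as a unit quaternion [w, x, y, z].
In Python, from station import bot gives the robot as it stands. The module is installed in compiled form; this text tells all that it offers.
- The arm moves only by the tool carry_out, never from a script. Its argument "moves" is a list of rows, each a list of 3 entries, a list of its own where there are three numbers: the turn, a rotation vector about the tool's x, y, z in degrees, then the shift along the tool's x, y, z in cm, then the finger opening in cm, from 0 to 8.54. A call has 1 to 5 rows; each row is the pose to reach, as a shift and turn from the pose commanded when the call began, along the tool's axes at that moment; what a row does not reach only later rows make up. A row lasts 1/8 s, in which the tool goes at most 62.5 mm and 10.7 degrees, less where a joint would pass 70% of its speed; a pose out of reach is approached as far as the arm can. A call with a gripper value outside its range is refused whole. The fingers move at their own pace and stop on an object; "newtons" is the grip in N (left out, the last holds). Time passes only in rows, so rows that repeat a pose let the fingers close. It gives the time, the measured TCP pose, the force and the opening at its end, in the units of the state.
- bot.get_obs(): the state, without advancing time (a new reading comes with each control period).
- bot.read_camera(name): name is "scene" or "side" or "wrist"; returns the picture (400x640x3 uint8, red, green, blue); there is no depth.
- bot.camera_info(name): a dict with "vertical_fov" (degrees; the focal length in pixels is half the picture's height over the tangent of half this angle, whatever the lens; pixels are square), "cx", "cy" (the principal point, pixels), "k1" (the pictures are not rectified: a ray, as slopes to the right and down, at radius r is drawn at 1 + k1 r^2 times it, then the intrinsics apply), "position" and "attitude" of the camera in the world. Camera axes: x right, y up, looking along -z (the intrinsics and any distortion apply to the point x, -y, -z); pixel columns grow to the right and rows downward; lengths in m; the calibration is good to about 2 mm. A picture is of the moment at which its call begins: read the wrist's pose just before it. camera_info takes no time and is no camera call; for the wrist camera it gives the pose at the moment of the call.
- bot.hand_in(): hands the job in, once; it reports no verdict.
Trained networks look in the newest picture that a camera, given by its name, has taken for a name from the list of things; names that differ only in an ending like _2 or _b are one class to them, and where a whole thing is asked for, a point or a joint stands for the part that bears it (a point fixed in the world has none). Each returns a list of dicts, best first, with "score" (0 to 1); they miss things now and then, are a little off and sometimes report something else, mostly with a low value. They report only what shows in the picture. A call takes as long as a camera call. They do not tell look-alikes from the thing itself.
- bot.silhouettes(label, camera): "region" (400x640 bool, what is visible of it) and "location" ([column, row] in pixels, amid what is visible of it).
The state is a dict: "t": time; "q": joint angles; "joint_vel": joint speeds; "joint_torque": joint torques, N m; "eef_pos": TCP position; "tool_rot": TCP orientation; "contact_force": force on the tool from outside, world axes, zero at the start; "torque": the same for the moment, N m; "gripper_width": opening from 0.0 (shut) to 1.0 (fully open).
Only numpy, scipy, OpenCV 4.12 (cv2) and the standard library are available. Lean on these libraries where they do the work, as an engineer would, in place of code of your own. Each camera call takes 0.05 s, during which the arm holds its last target. There are 200 camera calls.

### The job

Slide the drilled block across the desk, without lifting it, into the yellow frame, squared up inside it. Then swing the lens arm (red knob at its end) out from under its sun shade and over the block, and lower it gently until you feel it rest on its height screw (set by the last user, at a height nobody noted): do not let it drop and do not force it down. Let go with the arm resting on the screw and the block still in the frame, and leave the cup, the air cylinder and the valve head where they stand.

Things in the scene. Friction and masses are not known exactly. Their poses are not given: they have to be found in the camera images.
- lens_stand: Fixed grey stand. Origin on the desk top straight under the hinge; x axis points to the rear, away from the work; y along the hinge; z up. Hinge axis 80 mm above the origin. Foot plate 8 mm thick, x from -55 to +130 mm, 120 mm wide. At the rear an upright sheet, 150 mm wide, 347 mm high, at x = 120 mm carries the shade's roof.
- shade_edge (a point): Middle of the front edge of the sun shade's flat roof: underside 347 mm above the desk, 150 mm wide, reaching from here (x = 18 mm in the stand's frame) back to 124 mm. The parked knob stands about 105 mm under the roof and 10 to 35 mm behind this edge: a gripper pointing straight down does not fit, so come from the front with the tool tilted about 40 to 45 degrees.
- work_mark (a point): Centre, on the desk top, of the painted yellow frame (inside 60 mm along the stand's x, 46 mm along its y), 105 mm in front of the hinge (x = -105 mm in the stand's frame). Moves with the stand.
- lens_arm (a joint): Lens arm about the hinge: 0 = level, pointing along the stand's -x over the frame; grows as it rises; 1.57 upright; parked at 1.76 to 1.9, leaning back under the shade, held by hinge friction. Below about 1.2 it falls if let go (0.2 kg). It rests on the screw somewhere between 0.0 and 0.22. Lower it slowly over the last 0.4 rad: even a drop of 5 mm is too hard.
- lens_knob (a point): Centre of the red knob at the arm's end, 165 mm from the hinge axis: diameter 20 mm, 24 mm long, axis parallel to the hinge. Pinch its two flat ends, fingers closing along the hinge direction; it turns between the pads as the arm swings. The round lens frame (76 mm outside, 8 mm thick) is centred on the arm 105 mm from the hinge.
- focus_post: Fixed brass post on the foot plate, 42 mm in front of the hinge (origin on the desk top), with a steel height screw on top on which the underside of the lens arm comes to rest. The screw tip stands 77 to 85 mm above the desk; its height is not known and must be felt.
- drill_block: Loose beige nylon block with two drilled holes, 34 mm along its x, 48 mm along its y, 22 mm high, about 45 g. Origin at the centre of its underside. Starts flat on the desk about 120 mm to the left or right of the frame. In place its long side (y) runs along the stand's x axis, either way round.
- screw_cup: Bystander: small clear cup of screws, 35 mm diameter, 26 mm high, on the other side of the frame. Origin at the centre of its underside.
- air_cylinder: Bystander: silver air cylinder lying flat, 22 x 76 x 22 mm with its rod, beside the stand. Origin at the centre of its underside.
- valve_head: Bystander: grey valve head block with a blue port, 26 x 42 x 28 mm, beside the stand. Origin at the centre of its underside.
Not all that is in view belongs to the job. Leave any turquoise look-alike of the drill_block alone.

How it is judged:
On the way, in this order (a step that is already met when the one before it is completed fails the run):
1. the block lies squared up in the yellow frame while the lens arm is still up (horizontal distance between drill_block and work_mark below 0.01 m and angle between the y axis of drill_block and the x axis of lens_stand, either way round below 0.25 rad and angle between drill_block's own z axis and vertical below 0.1 rad and value of joint lens_arm above 1.2 rad), for 0.2 s.
2. the lens arm is lowered over the block and rests on the height screw (contact force between lens_stand and focus_post above 0.5 N and value of joint lens_arm below 0.3 rad), for 0.2 s.
At the end, for the whole second after the job is handed in: The drilled block lies flat with its centre within 10 mm of the frame's centre and its long side within 0.25 rad of the stand's x axis; the lens arm is below 0.3 rad, still, and rests on the height screw with more than 0.5 N (all of step 2 and horizontal distance between drill_block and work_mark below 0.01 m and angle between the y axis of drill_block and the x axis of lens_stand, either way round below 0.25 rad and angle between drill_block's own z axis and vertical below 0.1 rad and velocity of joint lens_arm between -0.05 and 0.05 rad/s and linear speed of drill_block below 0.02 m/s); the robot touches nothing.
It fails at once if the block is lifted more than 10 mm off the desk (height (world z) of drill_block above 0.01 m).
It fails at once if the lens arm drops (faster than 1.5 rad/s downward below 0.3 rad) (value of joint lens_arm below 0.3 rad and velocity of joint lens_arm below -1.5 rad/s).
It fails at once if the lens arm is forced onto its screw with more than 60 N (about 15 N at the knob) (contact force between lens_stand and focus_post above 60 N).
It fails at once if the cup, the air cylinder or the valve head is moved more than 15 mm (distance of any of screw_cup, air_cylinder, valve_head from where it was at the start of the episode above 0.015 m).
It also fails if it takes over 64 s, if anything falls off the work surface, if the arm or the gripper's body presses on something with over 40 N, if the wrist force passes 120 N, or if a joint passes its speed limit or range.

## Working session

There is one attempt and no reset: what is moved stays moved. The work goes in short steps, Python scripts to look and compute and a tool call to move; the robot and the scene stay as the last step left them, time stands still between calls to the robot, and variables do not carry over. Pictures are saved under pics/ and viewed, about 8 in all and at most 12, crops included, and the job is handed in when it is done.

Besides the shell and the picture viewer there is one more tool, called after ">>>" as name(argument=value, ...) on one line, values as JSON. carry_out: Moves the arm, as the interface text tells. Its arguments: {"type":"object","properties":{"moves":{"type":"array"},"newtons":{"type":"number"}},"required":["moves"]}

```bash
mkdir -p pics
cat > h.py <<'E'
import numpy as np, cv2
from station import bot
from scipy.spatial.transform import Rotation as R
def rot(q): return R.from_quat([q[1],q[2],q[3],q[0]])
def cam(n):
    i=bot.camera_info(n); a=np.array(i['attitude'],float)
    M=a if a.shape==(3,3) else rot(a).as_matrix()
    f=200/np.tan(np.radians(i['vertical_fov'])/2)
    return f,i['cx'],i['cy'],i['k1'],np.array(i['position']),M
def ray(c,px):
    f,cx,cy,k,p,M=c; d=np.array([(px[0]-cx)/f,(px[1]-cy)/f]); u=d.copy()
    for _ in range(30): u=d/(1+k*(u@u))
    v=M@np.array([u[0],-u[1],-1]); return p,v/np.linalg.norm(v)
def onz(c,px,z):
    p,v=ray(c,px); return p+v*(z-p[2])/v[2]
def proj(c,P):
    f,cx,cy,k,p,M=c; q=M.T@(np.array(P)-p); s=np.array([q[0],-q[1]])/-q[2]; s=s*(1+k*(s@s)); return s*f+[cx,cy]
def tri(rs):
    A=np.zeros((3,3));b=np.zeros(3)
    for p,v in rs:
        m=np.eye(3)-np.outer(v,v);A+=m;b+=m@p
    return np.linalg.solve(A,b)
def save(n,im): cv2.imwrite('pics/'+n,cv2.cvtColor(im,cv2.COLOR_RGB2BGR))
E
python3 - <<'E'
from h import *
o=bot.get_obs(); print(o)
for n in ['scene','side','wrist']:
    print(n,bot.camera_info(n)); save(n+'0.png',bot.read_camera(n))
for n in ['scene','side']:
    c=cam(n)
    for l in ['lens_stand','lens_knob','focus_post','drill_block','screw_cup','air_cylinder','valve_head','lens_arm']:
        for d in bot.silhouettes(l,n)[:3]:
            print(n,l,round(d['score'],2),d['location'],d['region'].sum(),onz(c,d['location'],0.01).round(3))
E
```

```text
{'t': 0.0, 'q': array([ 1.10590008,  0.47777302,  0.02234166,  1.55644291, -0.01152627,
        1.10924587, -0.08307451]), 'joint_vel': array([ 0.00101363, -0.00061924, -0.00167673,  0.00093087,  0.00047445,
        0.00029428,  0.00043991]), 'joint_torque': array([ 1.79745521e-04, -5.96456695e+01,  1.60764646e+00, -2.81197786e+01,
        1.23492029e-02,  9.44642583e-03,  1.43597390e-05]), 'eef_pos': array([ 0.23556691, -0.63198434,  0.24734745]), 'tool_rot': array([-8.45908799e-04,  9.84125847e-01,  1.77469884e-01, -2.06131004e-04]), 'contact_force': array([-0.09468519,  0.20842247, -0.27151037]), 'torque': array([-0.02956945, -0.02637851,  0.07892754]), 'gripper_width': 0.9974680681477149}
scene {'vertical_fov': 57.453078638925206, 'cx': 316.769127663357, 'cy': 198.87508129475202, 'k1': 0.006249174141096148, 'position': array([ 0.11664364, -0.44092427,  0.6337458 ]), 'attitude': array([ 0.82123298,  0.48271896, -0.16478463, -0.25574366])}
side {'vertical_fov': 55.97859008892132, 'cx': 322.35578609515784, 'cy': 200.21392661365218, 'k1': -0.02700631139843515, 'position': array([0.18
[... 954 characters left out ...]
 [ 0.663 -0.006  0.01 ]
scene valve_head 0.55 [324.4, 235.7] 121 [0.675 0.28  0.01 ]
side lens_stand 0.8 [304.4, 192.0] 8324 [ 0.843 -0.024  0.01 ]
side lens_knob 0.73 [326.4, 194.6] 719 [ 0.777 -0.055  0.01 ]
side drill_block 0.67 [339.5, 303.5] 381 [0.492 0.275 0.01 ]
side drill_block 0.58 [289.2, 344.5] 547 [0.513 0.423 0.01 ]
side drill_block 0.53 [296.1, 295.6] 341 [0.585 0.318 0.01 ]
side screw_cup 0.53 [388.4, 240.7] 182 [0.509 0.021 0.01 ]
side screw_cup 0.44 [307.0, 195.1] 8367 [ 0.825 -0.015  0.01 ]
side air_cylinder 0.54 [348.6, 215.2] 204 [ 0.66  -0.008  0.01 ]
side valve_head 0.68 [281.3, 270.6] 128 [0.667 0.279 0.01 ]
side lens_arm 0.63 [328.0, 195.2] 770 [ 0.771 -0.055  0.01 ]
```

View pics/scene0.png

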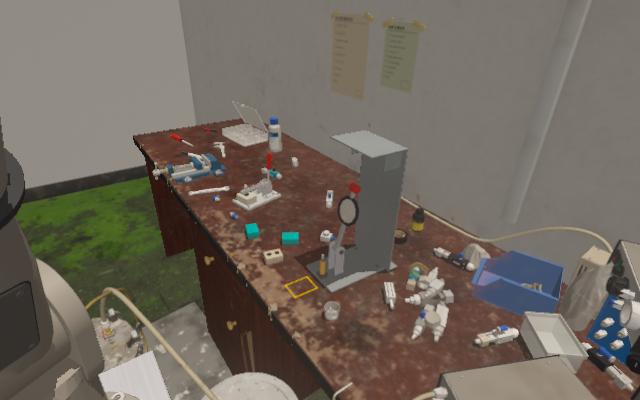

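View pics/side0.png

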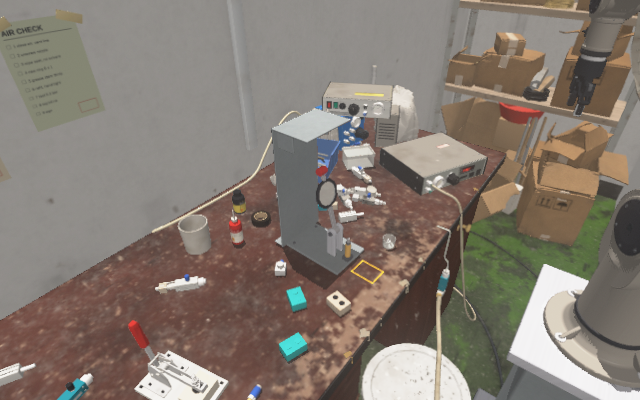

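```bash
cat > m.py <<'E'
from h import *
from scipy.optimize import least_squares
def ortho(c,im,z,x0,x1,y0,y1,s=2000):
    # rows: x decreasing downward, cols: y decreasing rightward
    H=int((x1-x0)*s);W=int((y1-y0)*s)
    f,cx,cy,k,p,M=c
    X,Y=np.meshgrid(x1-np.arange(H)/s,y1-np.arange(W)/s,indexing='ij')
    P=np.stack([X,Y,np.full_like(X,z)],-1)-p; q=P@M
    u=q[...,0]/-q[...,2];v=-q[...,1]/-q[...,2];r=1+k*(u*u+v*v)
    return cv2.remap(im,(u*r*f+cx).astype('f4'),(v*r*f+cy).astype('f4'),cv2.INTER_LINEAR)
E
python3 - <<'E'
from m import *
box=(0.42,0.62,0.0,0.34)
out=[]
for n in ['scene','side']:
    im=bot.read_camera(n); c=cam(n); s=2000
    a=ortho(c,im,0,*box); b=ortho(c,im,0.022,*box)
    hsv=cv2.cvtColor(a,cv2.COLOR_RGB2HSV)
    m=cv2.inRange(hsv,(18,140,120),(35,255,255)); m=cv2.morphologyEx(m,cv2.MORPH_CLOSE,np.ones((3,3)))
    k,l,st,_=cv2.connectedComponentsWithStats(m); i=1+st[1:,4].argmax()
    pts=np.argwhere(l==i)[:,::-1].astype('f4')
    r=cv2.minAreaRect(pts); bx=cv2.boxPoints(r)
    w=lambda p:np.array([box[1]-p[1]/s,box[3]-p[0]/s])
    print(n,'frame c',w(r[0]).round(4),np.array(r[1])/s,[w(p).round(4).tolist() for p in bx])
    hb=cv2.cvtColor(b,cv2.COLOR_RGB2HSV)
    m2=cv2.inRange(hb,(10,20,170),(30,140,255)); k,l,st,_=cv2.connectedComponentsWithStats(m2)
    for i in range(1,k):
        if st[i,4]>300:
            r=cv2.minAreaRect(np.argwhere(l==i)[:,::-1].astype('f4'));print(n,'blk',w(r[0]).round(4),np.array(r[1])/s,[w(p).round(4).tolist() for p in cv2.boxPoints(r)])
    out.append(cv2.resize(b,None,fx=.57,fy=.57)); out[-1]=out[-1]; 
    out.append(cv2.resize(a,None,fx=.57,fy=.57))
o=np.vstack([np.hstack(out[:2]),np.hstack(out[2:])]);save('top.png',o);print(o.shape)
# knob, post
K=[];
for l in ['lens_knob']:
    for n in ['scene','side']:
        im=bot.read_camera(n);c=cam(n)
        hs=cv2.cvtColor(im,cv2.COLOR_RGB2HSV)
        m=cv2.inRange(hs,(0,150,90),(8,255,255))|cv2.inRange(hs,(172,150,90),(180,255,255))
        k,L,st,ce=cv2.connectedComponentsWithStats(m)
        for i in range(1,k):
            if st[i,4]>15: print(n,'red',ce[i],st[i])
E
```

```text
scene frame c [0.5015 0.1436] [0.0591257  0.07104063] [[0.4674000144004822, 0.17470000684261322], [0.5383999943733215, 0.17149999737739563], [0.5357000231742859, 0.11240000277757645], [0.46470001339912415, 0.11559999734163284]]
scene blk [0.4954 0.2747] [0.03660701 0.04685697] [[0.476500004529953, 0.2976999878883362], [0.5221999883651733, 0.2874999940395355], [0.5142999887466431, 0.251800000667572], [0.4684999883174896, 0.26190000772476196]]
side frame c [0.5007 0.1436] [0.05586819 0.06871121] [[0.4675000011920929, 0.17299999296665192], [0.5361999869346619, 0.17010000348091125], [0.5339000225067139, 0.11429999768733978], [0.4652000069618225, 0.11710000038146973]]
side blk [0.5692 0.1311] [0.00740019 0.03800797] [[0.5637000203132629, 0.14970000088214874], [0.5813000202178955, 0.11599999666213989], [0.5746999979019165, 0.11259999871253967], [0.557200014591217, 0.14630000293254852]]
side blk [0.4948 0.278 ] [0.03621289 0.0501307 ] [[0.47440001368522644, 0.3012000024318695], [0.5232999920845032, 0.29010000824928284], [0.5152999758720398, 0.2547999918460846], [0.46639999747276306, 0.26589
[... 836 characters left out ...]
0.13199999928474426], [0.4205000102519989, 0.3400000035762787]]
side blk [0.454 0.334] [0.01028591 0.01793327] [[0.44609999656677246, 0.34060001373291016], [0.46369999647140503, 0.33739998936653137], [0.461899995803833, 0.3273000121116638], [0.4442000091075897, 0.3305000066757202]]
(456, 776, 3)
scene red [175.3877551  137.10204082] [171 134  10   8  49]
scene red [268.71052632 160.78947368] [266 153   6  17  76]
scene red [354.06976744 187.88372093] [349 183  11  11  86]
side red [519.81045752 108.78431373] [500 103  40  12 153]
side red [320.95774648 170.30985915] [316 166  11  10  71]
side red [234.94 225.35] [229 220  12  11 100]
side red [137.92907801 333.70567376] [128 320  21  28 282]
```

View pics/top.png

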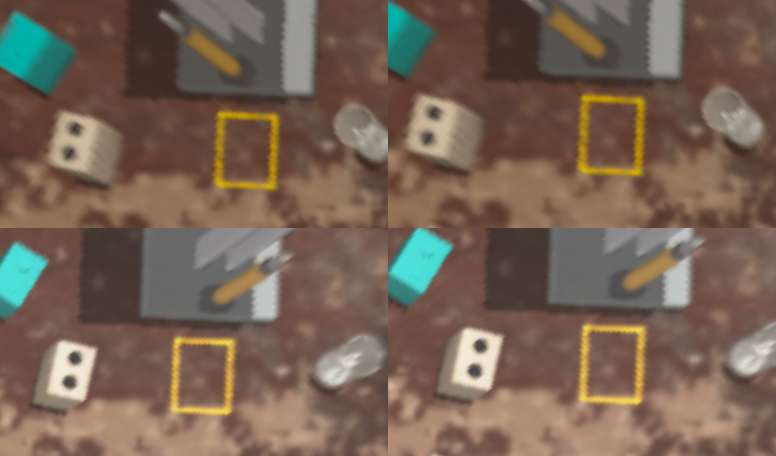

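```bash
cat >> h.py <<'E'
def goal(P,yaw,tilt=0):
    "tool target: x axis at yaw (deg), z down tilted by tilt about tool y (positive tilts fingers toward +tool x... )"
    Rz=R.from_euler('z',yaw,degrees=True)*R.from_quat([1,0,0,0])*R.from_euler('y',tilt,degrees=True)
    return np.array(P),Rz
def rel(P,Rg,o=None):
    o=o or bot.get_obs(); Rc=rot(o['tool_rot'])
    rv=(Rc.inv()*Rg).as_rotvec(degrees=True); sh=Rc.inv().apply(np.array(P)-o['eef_pos'])*100
    return rv.round(1).tolist(),sh.round(2).tolist()
E
python3 - <<'E'
from m import *
from scipy.optimize import minimize
cs={};reg={}
def box(x,y,a,dx,dy,h):
    c,s=np.cos(a),np.sin(a)
    return [(x+c*i*dx/2-s*j*dy/2,y+s*i*dx/2+c*j*dy/2,z) for i in(-1,1) for j in(-1,1) for z in(0,h)]
def cyl(x,y,a,d,_,h): return [(x+d/2*np.cos(t),y+d/2*np.sin(t),z) for t in np.linspace(0,6.28,25) for z in (0,h)]
imgs={n:bot.read_camera(n) for n in('scene','side')}
for n in imgs: cs[n]=cam(n)
def fit(lab,shape,dims,g,near):
    rg={}
    for n in imgs:
        best=[d for d in bot.silhouettes(lab,n) if np.linalg.norm(onz(cs[n],d['location'],.01)[:2]-near)<.035]
        if best: rg[n]=best[0]['region']
    def cost(v):
        t=0
        for n in rg:
            p=np.array([proj(cs[n],q) for q in shape(*v,*dims)])
            S=8;m=np.zeros((400,640),np.uint8)
            cv2.fillConvexPoly(m,cv2.convexHull((p*16).round().astype(np.int32)),255,lineType=cv2.LINE_AA,shift=4)
            m=m/255.; t+=1-np.minimum(m,rg[n]).sum()/np.maximum(m,rg[n]).sum()
        return t
    r=min((minimize(cost,np.add(g,[0,0,da]),method='Nelder-Mead',options=dict(initial_simplex=np.add(g,[0,0,da])+np.array([[0,0,0],[.006,0,0],[0,.006,0],[0,0,.15]]))) for da in(-.1,.1)),key=lambda r:r.fun)
    print(lab,list(rg),r.x.round(4),round(r.fun,3))
fit('drill_block',box,(.034,.048,.022),[.493,.278,-.22+1.57-3.14],[.495,.278])
fit('screw_cup',cyl,(.035,0,.026),[.507,.025,0],[.507,.025])
fit('air_cylinder',box,(.022,.076,.022),[.66,-.008,0],[.66,-.008])
fit('valve_head',box,(.026,.042,.028),[.67,.28,0],[.67,.28])
print('knob',tri([ray(cs['scene'],(354.07,187.9)),ray(cs['side'],(321,170.3))]))
F=np.array([.501,.1436]);y=-2.5
u=np.array([np.cos(np.radians(y)),np.sin(np.radians(y))]);print('hinge',F+.105*u,'edge',F+.123*u)
o=bot.get_obs();print(o['t'])
for P in [(.5,-.3,.2),(.494,.277,.15),(.494,.277,.024)]: print(rel(*goal(P,-12.6),o))
E
python3 - <<'E'
from m import *
a=[cv2.resize(cv2.imread('pics/scene0.png')[150:320,240:400],None,fx=2.4,fy=2.4,interpolation=2),cv2.resize(cv2.imread('pics/side0.png')[100:320,270:430],None,fx=2.4,fy=2.4,interpolation=2)]
h=max(i.shape[0] for i in a);a=[cv2.copyMakeBorder(i,0,h-i.shape[0],0,0,0) for i in a]
cv2.imwrite('pics/crop.png',np.hstack(a))
E
```

```text
drill_block ['scene', 'side'] [ 0.4953  0.2767 -1.9255] 0.341
screw_cup ['scene', 'side'] [ 0.5078  0.0265 -0.0953] 0.441
air_cylinder ['scene', 'side'] [ 0.661  -0.0017 -0.7638] 0.801
valve_head ['scene', 'side'] [0.6771 0.2726 0.8528] 0.916
knob [0.64906803 0.13802658 0.23883549]
hinge [0.60590006 0.13901996] edge [0.62388293 0.13823482]
1.65
([0.0, -0.0, 33.0], [36.37, -21.93, 4.83])
([0.0, -0.0, 33.0], [55.96, -76.21, 9.83])
([0.0, -0.0, 33.0], [55.96, -76.21, 22.43])
```

View pics/crop.png

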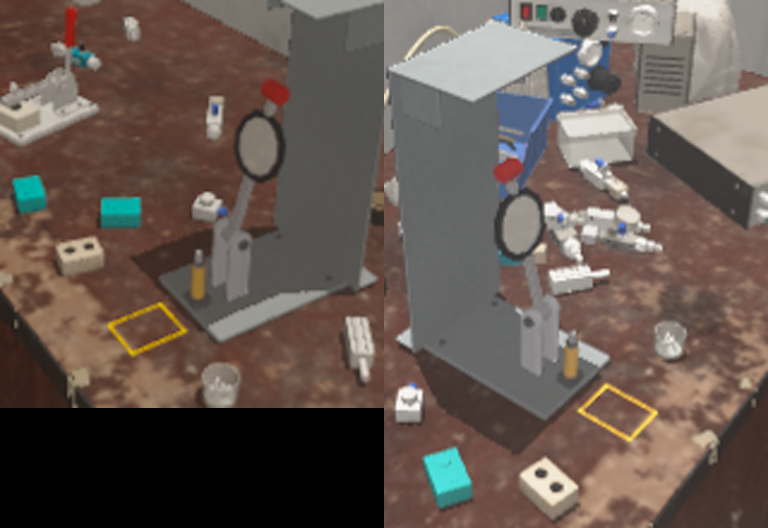

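The beige block with two holes at scene (273,257) / side (339,303) is the target. The turquoise blocks at scene (252,230) and (290,238) are look-alikes. The frame is at scene (301,287), and the cup at (332,311).

>>> carry_out(moves=[[[0,0,10],[5.3,-3.2,0.7],6.2],[[0,0,20],[10.6,-6.4,1.4],6.2],[[0,0,30],[15.9,-9.6,2.1],6.2],[[0,0,34],[21.2,-12.8,2.8],6.2],[[0,0,34],[26.5,-16,3.5],6.2]])

```text
t: 2.28
eef_pos: [0.4294, -0.3884, 0.2134]
tool_rot: [0.0, 0.993, -0.118, 0.0]
contact_force: [1.3, -0.9, -0.0]
gripper_width: 0.729
```

Run:
```python
from h import *
o=bot.get_obs();print(o['t'],o['eef_pos'],o['q'].round(2),o['contact_force'].round(1))
for P in [(.5,-.05,.2),(.496,.277,.15),(.496,.277,.024)]: print(rel(*goal(P,-13.6),o))
```

```text
2.275 [ 0.42940966 -0.38839337  0.21339955] [ 0.59  0.36  0.05  1.83 -0.02  0.96 -1.16] [ 1.3 -0.9 -0. ]
([0.0, -0.0, -0.0], [-1.1, -34.55, 1.33])
([0.0, -0.0, -0.0], [-9.18, -66.24, 6.31])
([0.0, -0.0, -0.0], [-9.19, -66.25, 18.91])
```

>>> carry_out(moves=[[[0,0,0],[-0.8,-5.8,0.3],6.2],[[0,0,0],[-1.5,-11.5,0.5],6.2],[[0,0,0],[-2.3,-17.2,0.8],6.2],[[0,0,0],[-3.0,-23,1.0],6.2],[[0,0,0],[-3.8,-28.7,1.3],6.2]])

```text
t: 2.9
eef_pos: [0.4589, -0.1003, 0.2007]
tool_rot: [0.0, 0.993, -0.118, 0.001]
contact_force: [1.0, -0.2, -0.3]
gripper_width: 0.722
```

>>> carry_out(moves=[[[0,0,0],[-1.2,-5.9,0.6],6.2],[[0,0,0],[-2.4,-11.8,1.2],6.2],[[0,0,0],[-3.6,-17.6,1.8],6.2],[[0,0,0],[-4.8,-23.5,2.4],6.2],[[0,0,0],[-6.1,-29.4,3],6.2]])

```text
t: 3.52
eef_pos: [0.4684, 0.1999, 0.1705]
tool_rot: [-0.0, 0.993, -0.118, 0.001]
contact_force: [1.0, -0.2, 0.6]
gripper_width: 0.729
```

>>> carry_out(moves=[[[0,0,0],[0.3,-4.0,3],6.2],[[0,0,0],[0.7,-8.1,6],6.2],[[0,0,0],[0.7,-8.1,9],6.2],[[0,0,0],[0.7,-8.1,9],6.2]])

```text
t: 4.03
eef_pos: [0.4924, 0.2744, 0.0783]
tool_rot: [0.002, 0.993, -0.118, -0.002]
contact_force: [-0.1, -0.4, 1.3]
gripper_width: 0.726
```

Run:
```python
from m import *
o=bot.get_obs();print(o['t'],o['eef_pos'],o['q'].round(2),o['contact_force'].round(1))
for P in [(.496,.277,.05),(.496,.277,.023)]: print(rel(*goal(P,-13.6),o))
c=cam('wrist');im=bot.read_camera('wrist')
b=ortho(c,im,.022,.42,.56,.18,.34,2500)
print(proj(c,(.496,.277,.022)),proj(c,(.496,.277,.0)))
save('w1.png',np.hstack([cv2.resize(im,None,fx=.6,fy=.6),cv2.resize(b,(274,240))]))
m2=cv2.inRange(cv2.cvtColor(b,cv2.COLOR_RGB2HSV),(5,15,150),(30,140,255));k,l,st,_=cv2.connectedComponentsWithStats(m2)
for i in range(1,k):
    if st[i,4]>800:
        r=cv2.minAreaRect(np.argwhere(l==i)[:,::-1].astype('f4'));print(.56-r[0][1]/2500,.34-r[0][0]/2500,np.array(r[1])/2500,r[2])
```

```text
4.025 [0.4924328  0.27436217 0.0782745 ] [-0.42  0.53 -0.26  1.94  0.2   0.7  -2.6 ] [-0.1 -0.4  1.3]
([0.2, 0.2, 0.1], [0.29, -0.35, 2.83])
([0.2, 0.2, 0.1], [0.3, -0.36, 5.53])
[308.9353958  225.28877923] [309.45998471 212.63763844]
0.4983224426269532 0.2733247619628907 [0.03705791 0.04967889] 13.134021759033203
0.4564000122070313 0.21300000000000002 [0.06799999 0.06519999] 90.0
0.42983544921875005 0.29418675231933594 [0.02320658 0.01885011] 38.92754364013672
```

View pics/w1.png

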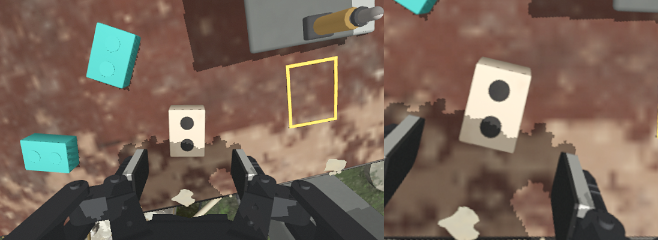

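>>> carry_out(moves=[[[0,0,0],[0.3,-0.3,2.8],6.2],[[0,0,0],[0.3,-0.3,5.4],6.2],[[0,0,0],[0.3,-0.3,5.4],4.5],[[0,0,0],[0.3,-0.3,5.4],3.0],[[0,0,0],[0.3,-0.3,5.4],3.0]], newtons=25)

```text
t: 4.7
eef_pos: [0.4986, 0.2777, 0.028]
tool_rot: [-0.001, 0.993, -0.118, 0.001]
contact_force: [-0.4, -0.5, 4.6]
gripper_width: 0.389
```

>>> carry_out(moves=[[[0,0,0],[0,0,0],3.0],[[0,0,0],[0,0,0],2.5]])

```text
t: 4.95
eef_pos: [0.4986, 0.2777, 0.0279]
tool_rot: [-0.001, 0.993, -0.118, 0.001]
contact_force: [-1.4, -1.9, 7.2]
gripper_width: 0.391
```

Run:
```python
from m import *
o=bot.get_obs();print(o['t'],o['eef_pos'],o['contact_force'].round(1),o['gripper_width'])
print(rel(*goal((.501,.1436,o['eef_pos'][2]),-2.5),o))
```

```text
4.95 [0.49861802 0.27770903 0.02792479] [-1.4 -1.9  7.2] 0.39056522334838717
([-0.1, -0.1, -11.1], [3.38, 12.98, -0.01])
```

>>> carry_out(moves=[[[0,0,-2],[0.7,2.5,0],2.5],[[0,0,-5],[1.4,5.2,0],2.5],[[0,0,-8],[2.2,7.9,0],2.5],[[0,0,-11],[2.9,10.6,0],2.5],[[0,0,-11],[3.6,13,0],2.5]])

```text
t: 5.58
eef_pos: [0.5037, 0.1437, 0.0279]
tool_rot: [-0.002, 1.0, -0.022, 0.002]
contact_force: [0.4, 3.3, 5.3]
gripper_width: 0.393
```

>>> carry_out(moves=[[[0,0,0],[0,0,0],2.5],[[0,0,0],[0,0,0],2.5]])

```text
t: 5.82
eef_pos: [0.5039, 0.1403, 0.0279]
tool_rot: [0.001, 1.0, -0.024, 0.001]
contact_force: [2.0, -7.2, 9.9]
gripper_width: 0.391
```

Run:
```python
from m import *
o=bot.get_obs();print(o['t'],o['eef_pos'],o['q'].round(2),o['contact_force'].round(1),o['gripper_width'])
print(rel(*goal((.501,.1436,o['eef_pos'][2]),-2.5),o))
out=[]
for n in ['scene','side','wrist']:
    c=cam(n);im=bot.read_camera(n)
    b=ortho(c,im,.022,.44,.56,.08,.21,2000); a=ortho(c,im,0,.44,.56,.08,.21,2000)
    out.append(np.vstack([b,a]))
save('s2.png',np.hstack(out))
```

```text
5.825 [0.50389688 0.14025654 0.02791816] [-0.17  0.57 -0.28  2.05  0.3   0.56 -2.28] [ 2.  -7.2  9.9] 0.39050808724048713
([0.1, -0.2, -0.2], [-0.31, -0.32, -0.0])
```

View pics/s2.png

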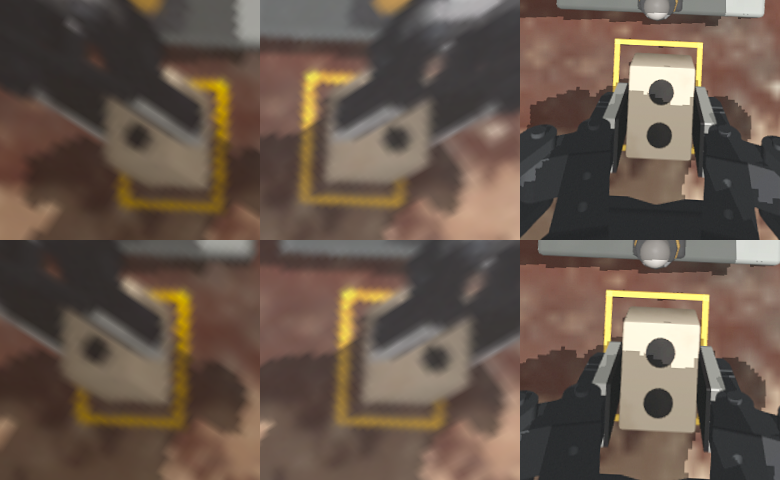

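>>> carry_out(moves=[[[0,0,0],[-0.1,-0.1,0],2.5],[[0,0,0],[-0.3,-0.3,0],2.5],[[0,0,0],[-0.3,-0.3,0],2.5],[[0,0,0],[-0.3,-0.3,0],4.8],[[0,0,0],[-0.3,-0.3,0],4.8]])

```text
t: 6.6
eef_pos: [0.4992, 0.1458, 0.0265]
tool_rot: [-0.0, 1.0, -0.022, 0.0]
contact_force: [1.4, 0.3, 0.4]
gripper_width: 0.566
```

>>> carry_out(moves=[[[0,0,0],[0,0,0],4.8],[[0,0,0],[0,0,-2],4.8],[[0,0,0],[-1,0,-6],4.8],[[0,0,10],[-3,0,-12],4.8],[[0,0,20],[-5,0,-18],4.8]])

```text
t: 7.22
eef_pos: [0.4487, 0.1479, 0.2063]
tool_rot: [-0.0, 0.98, -0.198, -0.001]
contact_force: [1.4, 0.0, 0.1]
gripper_width: 0.561
```

Run:
```python
from m import *
o=bot.get_obs();print(o['t'],o['eef_pos'],o['q'].round(2),o['contact_force'].round(1),o['gripper_width'])
out=[]
for n in ['scene','side','wrist']:
    c=cam(n);im=bot.read_camera(n)
    b=ortho(c,im,.022,.44,.56,.08,.21,2000); a=ortho(c,im,0,.44,.56,.08,.21,2000)
    out.append(np.vstack([b,a]))
save('s3.png',np.hstack(out))
```

```text
7.225 [0.44872228 0.14789426 0.20626171] [-0.17  0.21 -0.32  2.05  0.09  0.89 -2.5 ] [1.4 0.  0.1] 0.5610969839778603
```

View pics/s3.png

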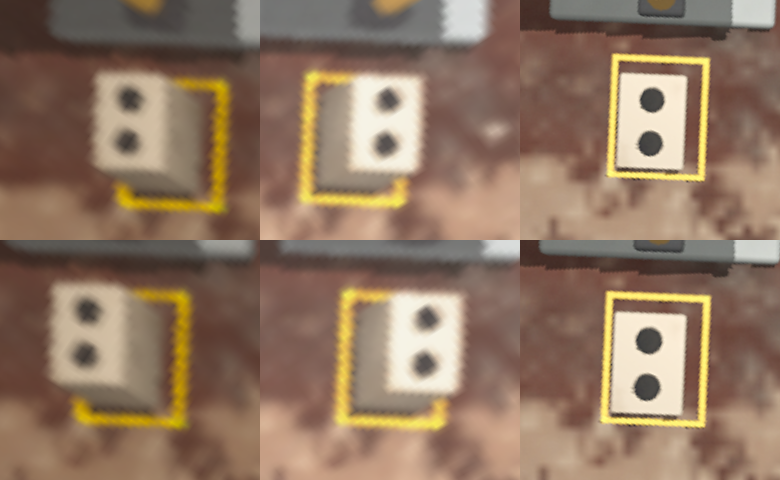

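>>> carry_out(moves=[[[0,0,-10],[0,0,0],4.8],[[0,0,-20],[0,0,0],4.8],[[0,0,-30],[0,0,0],4.8],[[0,0,-40],[0,0,0],4.8],[[0,0,-50],[0,0,-1],4.8]])

```text
t: 8.0
eef_pos: [0.4486, 0.1472, 0.2128]
tool_rot: [0.0, 0.971, 0.24, -0.002]
contact_force: [-0.8, -0.7, -0.8]
gripper_width: 0.557
```

>>> carry_out(moves=[[[0,0,-10],[0,0,0],4.8],[[0,0,-20],[0,0,0],4.8],[[0,0,-30],[0,0,0],4.8],[[0,0,-40],[0,0,0],4.8],[[0,0,-50],[0,0,-1],4.8]])

```text
t: 8.62
eef_pos: [0.4487, 0.1472, 0.2228]
tool_rot: [-0.001, 0.778, 0.628, -0.002]
contact_force: [0.8, 0.5, 0.6]
gripper_width: 0.559
```

>>> carry_out(moves=[[[0,0,-10],[0,0,0],4.8],[[0,0,-20],[0,0,0],4.8],[[0,0,-30],[0,0,0],4.8],[[0,0,-40],[0,0,0],4.8],[[0,0,-50],[0,0,-1],4.8]])

```text
t: 9.25
eef_pos: [0.4488, 0.1472, 0.2329]
tool_rot: [-0.002, 0.44, 0.898, -0.001]
contact_force: [-0.3, 0.6, 0.3]
gripper_width: 0.558
```

>>> carry_out(moves=[[[0,0,-10],[0,0,0],4.8],[[0,0,-20],[0,0,0],4.8],[[0,0,-30],[0,0,0],4.8],[[0,0,-40],[0,0,0],4.8],[[0,0,-50],[0,0,-1],4.8]])

```text
t: 9.88
eef_pos: [0.4488, 0.1472, 0.243]
tool_rot: [-0.002, 0.019, 1.0, -0.0]
contact_force: [-0.9, -0.0, 0.4]
gripper_width: 0.562
```

Run:
```python
from m import *
o=bot.get_obs();print(o['t'],o['eef_pos'],o['q'].round(2),o['contact_force'].round(1),o['gripper_width'])
K=np.array([.649,.138,.239])
_,Rg=goal(K,177.5,-43); z=Rg.apply([0,0,1]); print(z,Rg.as_matrix()[:,0])
for d in (.13,.1,.0): print(rel(K-z*d,Rg,o))
```

```text
9.875 [0.44880093 0.14723331 0.24300712] [ 0.32  0.25 -0.87  1.98  0.23  1.01  0.87] [-0.9 -0.   0.4] 0.562195897192107
[ 0.68134925 -0.02974835 -0.7313537 ] [-0.73065761  0.0319012  -0.68199836]
([0.1, -43.2, 0.3], [-11.14, -0.12, -9.15])
([0.1, -43.2, 0.3], [-13.19, -0.13, -6.97])
([0.1, -43.2, 0.3], [-20.04, -0.16, 0.32])
```

>>> carry_out(moves=[[[0,-8.6,0],[-1,0,-3],4.8],[[0,-17.2,0],[-3.5,0,-6],4.8],[[0,-25.8,0],[-6,-0.1,-8],4.8],[[0,-34.4,0],[-8.6,-0.1,-9.1],4.8],[[0,-43,0.3],[-11.1,-0.1,-9.1],4.8]])

```text
t: 10.5
eef_pos: [0.5553, 0.1393, 0.3356]
tool_rot: [0.35, 0.025, 0.936, -0.012]
contact_force: [0.3, -1.3, 0.3]
gripper_width: 0.564
```

>>> carry_out(moves=[[[0,0,0],[0,0,0],4.8],[[0,0,0],[0,0,0],4.8]])

```text
t: 10.75
eef_pos: [0.5544, 0.1393, 0.3349]
tool_rot: [0.346, 0.025, 0.938, -0.012]
contact_force: [-0.2, 0.4, 0.6]
gripper_width: 0.561
```

Run:
```python
from m import *
o=bot.get_obs();print(o['t'],o['eef_pos'],o['q'].round(2),o['contact_force'].round(1),o['gripper_width'])
K=np.array([.649,.138,.239])
_,Rg=goal(K,177.5,-43); z=Rg.apply([0,0,1])
for d in (.1,.0): print(rel(K-z*d,Rg,o))
c=cam('wrist');im=bot.read_camera('wrist');print(proj(c,K),bot.silhouettes('lens_knob','wrist')[:1] and bot.silhouettes('lens_knob','wrist')[0]['location'])
hs=cv2.cvtColor(im,cv2.COLOR_RGB2HSV);m=cv2.inRange(hs,(0,150,90),(8,255,255))|cv2.inRange(hs,(172,150,90),(180,255,255))
k,L,st,ce=cv2.connectedComponentsWithStats(m)
for i in range(1,k):
    if st[i,4]>15: print('red',ce[i],st[i])
save('w4.png',np.hstack([im[:,120:520],bot.read_camera('side')[100:500,200:560]]))
```

```text
10.75 [0.55442246 0.1393415  0.33486711] [ 0.32  0.02 -0.87  2.13  0.85  0.54  0.33] [-0.2  0.4  0.6] 0.5606796671940801
([-0.6, -2.4, -0.3], [-0.52, 0.32, 3.44])
([-0.6, -2.4, -0.3], [-0.95, 0.43, 13.43])
[321.57336923 208.83212941] [319.1, 139.8]
red [398.76923077 142.34615385] [390 140  20   9  52]
red [403.04266667 170.52266667] [392 160  23  23 375]
red [319.43881857 205.51054852] [305 194  30  24 711]
red [ 72.53061224 282.3877551 ] [ 69 277   8  11  49]Traceback (most recent call last):
  File "<stdin>", line 11, in <module>
    return _nx.concatenate(arrs, 1, dtype=dtype, casting=casting)
           ~~~~~~~~~~~~~~~^^^^^^^^^^^^^^^^^^^^^^^^^^^^^^^^^^^^^^^
ValueError: all the input array dimensions except for the concatenation axis must match exactly, but along dimension 0, the array at index 0 has size 400 and the array at index 1 has size 300
```

>>> carry_out(moves=[[[0,-2,0],[-0.6,0.4,3],4.8],[[0,-2,0],[-0.8,0.4,7],4.8],[[0,-2,0],[-0.9,0.4,10],4.8],[[0,-2,0],[-0.9,0.4,12.2],4.8],[[0,-2,0],[-0.9,0.4,13.5],4.8]])

```text
t: 11.58
eef_pos: [0.6506, 0.1371, 0.2382]
tool_rot: [0.364, 0.026, 0.931, -0.013]
contact_force: [0.5, -0.2, -0.8]
gripper_width: 0.56
```

>>> carry_out(moves=[[[0,0,0],[0,0,0],4.8],[[0,0,0],[0,0,0],4.8]])

```text
t: 11.82
eef_pos: [0.6499, 0.1378, 0.24]
tool_rot: [0.365, 0.025, 0.931, -0.012]
contact_force: [-0.2, 0.3, 0.0]
gripper_width: 0.558
```

Run:
```python
from m import *
o=bot.get_obs();print(o['t'],o['eef_pos'],o['q'].round(2),o['contact_force'].round(1),o['gripper_width'])
K=np.array([.649,.138,.239])
_,Rg=goal(K,177.5,-43); z=Rg.apply([0,0,1])
print(rel(K+z*.002,Rg,o))
im=bot.read_camera('wrist');s=bot.read_camera('side')
save('w4.png',np.hstack([im[:,160:480],cv2.resize(s[100:300,250:410],None,fx=2,fy=2)]))
```

```text
11.825 [0.64991931 0.1377929  0.24002411] [ 0.2   0.35 -0.78  2.09  1.48  0.59 -0.18] [-0.2  0.3  0. ] 0.5582834384921215
([-0.7, -0.2, -0.3], [0.14, 0.02, 0.21])
```

View pics/w4.png

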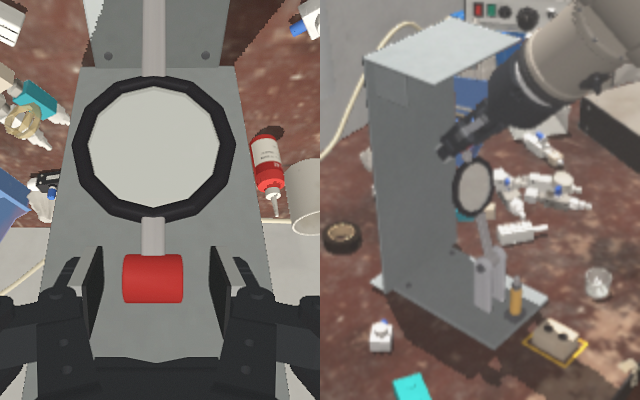

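The knob (wrist view, about 153,278 in the crop) sits centred between the open pads, and the side view shows the block in the frame. I'm closing the gripper.

>>> carry_out(moves=[[[0,0,0],[0.1,0,0.2],3.5],[[0,0,0],[0.1,0,0.2],2.0],[[0,0,0],[0.1,0,0.2],1.8],[[0,0,0],[0.1,0,0.2],1.8],[[0,0,0],[0.1,0,0.2],1.8]], newtons=30)

```text
t: 12.55
eef_pos: [0.6509, 0.1365, 0.2375]
tool_rot: [0.365, 0.026, 0.931, -0.013]
contact_force: [0.5, -5.3, 3.4]
gripper_width: 0.272
```

```bash
cat > sw.py <<'E'
import sys
from m import *
o=bot.get_obs();print(o['t'],o['eef_pos'].round(4),o['q'].round(2),o['contact_force'].round(1),o['gripper_width'].round(3))
yaw=np.radians(-2.5);u=np.array([np.cos(yaw),np.sin(yaw),0]);H=np.array([.606,.139,.08])
d=o['eef_pos']-rot(o['tool_rot']).apply([0,0,.002])-H
print('theta',np.arctan2(d[2],-d@u),'r',np.hypot(d[2],d@u),'lat',d@[-u[1],u[0],0])
for a in sys.argv[1:]:
    th,t=map(float,a.split(','))
    _,Rg=goal((0,0,0),177.5,-t)
    P=H+.165*(-np.cos(th)*u+np.sin(th)*np.array([0,0,1]))+Rg.apply([0,0,.002])
    print(th,t,rel(P,Rg,o))
E
python3 sw.py 1.75,43 1.65,43 1.5,40 1.35,35 1.2,30
```

```text
Traceback (most recent call last):
  File "sw.py", line 3, in <module>
    o=bot.get_obs();print(o['t'],o['eef_pos'].round(4),o['q'].round(2),o['contact_force'].round(1),o['gripper_width'].round(3))
                                                                                                   ^^^^^^^^^^^^^^^^^^^^^^^^
AttributeError: 'float' object has no attribute 'round'
```

```bash
sed -i "s/o\['gripper_width'\].round(3)/round(o['gripper_width'],3)/" sw.py
python3 sw.py 1.75,43 1.65,43 1.5,40 1.35,35 1.2,30
```

```text
12.55 [0.6509 0.1365 0.2375] [ 0.2   0.36 -0.77  2.09  1.49  0.59 -0.19] [ 0.5 -5.3  3.4] 0.272
theta 1.838485317313662 r 0.164888721717595 lat -0.0005104336781925599
1.75 43.0 ([-0.8, -0.2, -0.3], [0.81, 0.03, -1.21])
1.65 43.0 ([-0.8, -0.2, -0.3], [1.87, 0.01, -2.48])
1.5 40.0 ([-0.8, 2.8, -0.4], [3.69, -0.03, -4.17])
1.35 35.0 ([-0.7, 7.8, -0.4], [5.74, -0.06, -5.57])
1.2 30.0 ([-0.7, 12.8, -0.4], [7.98, -0.08, -6.65])
```

>>> carry_out(moves=[[[0,0,0],[0.8,0,-1.2],1.8],[[0,0,0],[1.9,0,-2.5],1.8],[[0,3,0],[3.7,0,-4.2],1.8],[[0,8,0],[5.7,0,-5.6],1.8],[[0,13,0],[8.0,-0.1,-6.7],1.8]])

```text
t: 13.18
eef_pos: [0.5454, 0.1412, 0.2316]
tool_rot: [0.255, 0.027, 0.966, -0.01]
contact_force: [4.9, -6.2, -9.5]
gripper_width: 0.276
```

```bash
python3 sw.py 1.2,30 1.1,27 1.0,24 0.9,20 0.8,16 0.7,13
```

```text
13.175 [0.5454 0.1412 0.2316] [ 0.3   0.23 -0.9   2.15  0.93  0.6   0.25] [ 4.9 -6.2 -9.5] 0.276
theta 1.1886145022956676 r 0.16528386472390807 lat -0.0004179579849190344
1.2 30.0 ([-0.7, -0.4, -0.5], [-0.18, 0.05, 0.05])
1.1 27.0 ([-0.7, 2.6, -0.5], [1.47, 0.03, -0.1])
1.0 24.0 ([-0.7, 5.6, -0.5], [3.13, 0.02, -0.1])
0.9 20.0 ([-0.6, 9.6, -0.5], [4.78, 0.01, 0.07])
0.8 16.0 ([-0.6, 13.6, -0.6], [6.41, -0.0, 0.4])
0.7 13.0 ([-0.6, 16.6, -0.6], [8.0, -0.01, 0.89])
```

>>> carry_out(moves=[[[0,2.6,0],[1.5,0,-0.1],1.8],[[0,5.6,0],[3.1,0,-0.1],1.8],[[0,9.6,0],[4.8,0,0.1],1.8],[[0,13.6,0],[6.4,0,0.4],1.8],[[0,16.6,0],[8.0,0,0.9],1.8]])

```text
t: 13.8
eef_pos: [0.4809, 0.1441, 0.1842]
tool_rot: [0.114, 0.028, 0.993, -0.007]
contact_force: [-1.5, -7.5, 1.8]
gripper_width: 0.273
```

```bash
python3 sw.py 0.7,13 0.65,12 0.6,10 0.55,9 0.5,8 0.45,7
```

```text
13.8 [0.4809 0.1441 0.1842] [ 0.37  0.33 -0.99  2.12  0.63  0.75  0.49] [-1.5 -7.5  1.8] 0.273
theta 0.7012939150036664 r 0.16451980625971824 lat -0.0003559493421954338
0.7 13.0 ([-0.6, 0.1, -0.6], [0.05, 0.04, -0.03])
0.65 12.0 ([-0.6, 1.1, -0.6], [0.7, 0.04, 0.48])
0.6 10.0 ([-0.6, 3.1, -0.6], [1.33, 0.03, 1.03])
0.55 9.0 ([-0.6, 4.1, -0.7], [1.92, 0.03, 1.6])
0.5 8.0 ([-0.6, 5.1, -0.7], [2.49, 0.03, 2.2])
0.45 7.0 ([-0.6, 6.1, -0.7], [3.03, 0.03, 2.83])
```

>>> carry_out(moves=[[[0,1,0],[0.7,0,0.5],1.8],[[0,3,0],[1.3,0,1.0],1.8],[[0,4,0],[1.9,0,1.6],1.8],[[0,5,0],[2.5,0,2.2],1.8],[[0,6,0],[3.0,0,2.8],1.8]])

```text
t: 14.42
eef_pos: [0.4576, 0.1451, 0.1496]
tool_rot: [0.062, 0.028, 0.998, -0.006]
contact_force: [-2.2, -7.5, 2.3]
gripper_width: 0.271
```

```bash
python3 sw.py .45,7 .42,6 .39,5 .36,4 .33,3.5 .3,3
```

```text
14.425 [0.4576 0.1451 0.1496] [ 0.35  0.4  -0.98  2.13  0.61  0.78  0.5 ] [-2.2 -7.5  2.3] 0.271
theta 0.4485914747024816 r 0.1650684905429528 lat -0.00034655785945566023
0.45 7.0 ([-0.6, 0.1, -0.6], [-0.02, 0.04, -0.02])
0.42 6.0 ([-0.6, 1.1, -0.6], [0.25, 0.04, 0.4])
0.39 5.0 ([-0.5, 2.1, -0.6], [0.5, 0.04, 0.83])
0.36 4.0 ([-0.5, 3.1, -0.7], [0.74, 0.04, 1.27])
0.33 3.5 ([-0.5, 3.6, -0.7], [0.97, 0.04, 1.71])
0.3 3.0 ([-0.5, 4.1, -0.7], [1.18, 0.04, 2.16])
```

>>> carry_out(moves=[[[0,1,0],[0.2,0,0.4],1.8],[[0,2,0],[0.5,0,0.8],1.8],[[0,3,0],[0.7,0,1.3],1.8],[[0,3.5,0],[1.0,0,1.7],1.8],[[0,4,0],[1.2,0,2.2],1.8]])

```text
t: 15.05
eef_pos: [0.4483, 0.1455, 0.1263]
tool_rot: [0.027, 0.028, 0.999, -0.005]
contact_force: [-4.5, -7.8, 3.6]
gripper_width: 0.275
```

```bash
python3 sw.py .3,3 .285,2 .27,1 .255,0 .24,0 .225,0
```

```text
15.05 [0.4483 0.1455 0.1263] [ 0.34  0.47 -0.97  2.12  0.6   0.8   0.5 ] [-4.5 -7.8  3.6] 0.275
theta 0.2965727637051724 r 0.16519989349181124 lat -0.0004051342649307021
0.3 3.0 ([-0.5, 0.1, -0.7], [-0.04, 0.04, -0.05])
0.285 2.0 ([-0.5, 1.1, -0.7], [0.05, 0.04, 0.19])
0.27 1.0 ([-0.5, 2.1, -0.7], [0.13, 0.04, 0.42])
0.255 0.0 ([-0.5, 3.1, -0.7], [0.21, 0.05, 0.66])
0.24 0.0 ([-0.5, 3.1, -0.7], [0.29, 0.05, 0.89])
0.225 0.0 ([-0.5, 3.1, -0.7], [0.36, 0.05, 1.13])
```

>>> carry_out(moves=[[[0,0,0],[0.1,0,0.2],1.8],[[0,0,0],[0.1,0,0.4],1.8],[[0,0,0],[0.2,0,0.6],1.8],[[0,0,0],[0.3,0,0.8],1.8],[[0,0,0],[0.3,0,0.8],1.8]])

```text
t: 15.68
eef_pos: [0.4459, 0.1456, 0.1182]
tool_rot: [0.027, 0.028, 0.999, -0.005]
contact_force: [-1.7, -7.9, 2.5]
gripper_width: 0.275
```

```bash
python3 sw.py .24,3 .22,3 .2,3 .18,3 .16,3
```

```text
15.675 [0.4459 0.1456 0.1182] [ 0.32  0.47 -0.96  2.13  0.62  0.78  0.48] [-1.7 -7.9  2.5] 0.275
theta 0.24537855394413194 r 0.16530420999412632 lat -0.0003559713072898759
0.24 3.0 ([-0.5, 0.1, -0.6], [-0.0, 0.04, 0.09])
0.22 3.0 ([-0.5, 0.1, -0.6], [0.09, 0.04, 0.41])
0.2 3.0 ([-0.5, 0.1, -0.6], [0.18, 0.04, 0.73])
0.18 3.0 ([-0.5, 0.1, -0.6], [0.26, 0.04, 1.05])
0.16 3.0 ([-0.5, 0.1, -0.6], [0.33, 0.05, 1.37])
```

>>> carry_out(moves=[[[0,0,0],[0.0,0,0.1],1.8],[[0,0,0],[0.1,0,0.2],1.8],[[0,0,0],[0.1,0,0.3],1.8],[[0,0,0],[0.1,0,0.4],1.8]])

```text
t: 16.18
eef_pos: [0.4449, 0.1457, 0.1142]
tool_rot: [0.027, 0.028, 0.999, -0.005]
contact_force: [-4.3, -7.3, 3.0]
gripper_width: 0.276
```

>>> carry_out(moves=[[[0,0,0],[0.0,0,0.1],1.8],[[0,0,0],[0.05,0,0.2],1.8],[[0,0,0],[0.1,0,0.3],1.8],[[0,0,0],[0.1,0,0.3],1.8]])

```text
t: 16.68
eef_pos: [0.4442, 0.1457, 0.1111]
tool_rot: [0.027, 0.028, 0.999, -0.005]
contact_force: [-2.0, -8.1, 1.6]
gripper_width: 0.277
```

>>> carry_out(moves=[[[0,0,0],[0.0,0,0.1],1.8],[[0,0,0],[0.05,0,0.2],1.8],[[0,0,0],[0.05,0,0.3],1.8],[[0,0,0],[0.05,0,0.3],1.8]])

```text
t: 17.18
eef_pos: [0.4436, 0.1457, 0.108]
tool_rot: [0.027, 0.027, 0.999, -0.005]
contact_force: [-3.1, -7.6, 2.0]
gripper_width: 0.273
```

>>> carry_out(moves=[[[0,0,0],[0.0,0,0.1],1.8],[[0,0,0],[0.05,0,0.2],1.8],[[0,0,0],[0.05,0,0.3],1.8],[[0,0,0],[0.05,0,0.3],1.8]])

```text
t: 17.68
eef_pos: [0.4431, 0.1457, 0.1049]
tool_rot: [0.026, 0.027, 0.999, -0.005]
contact_force: [-4.9, -6.9, 0.8]
gripper_width: 0.277
```

```bash
python3 sw.py .16,3 .14,3 .12,3 .08,3 .04,3
```

```text
17.675 [0.4431 0.1457 0.1049] [ 0.3   0.49 -0.94  2.15  0.65  0.76  0.45] [-4.9 -6.9  0.8] 0.277
theta 0.16344540619884557 r 0.16539838896736989 lat -0.0003566825973313186
0.16 3.0 ([-0.5, 0.0, -0.6], [-0.03, 0.04, 0.06])
0.14 3.0 ([-0.5, 0.0, -0.6], [0.04, 0.04, 0.39])
0.12 3.0 ([-0.5, 0.0, -0.6], [0.1, 0.04, 0.71])
0.08 3.0 ([-0.5, 0.0, -0.6], [0.2, 0.05, 1.36])
0.04 3.0 ([-0.5, 0.0, -0.6], [0.28, 0.05, 2.02])
```

>>> carry_out(moves=[[[0,0,0],[0.0,0,0.1],1.8],[[0,0,0],[0.0,0,0.2],1.8],[[0,0,0],[0.0,0,0.3],1.8],[[0,0,0],[0.0,0,0.3],1.8]])

```text
t: 18.18
eef_pos: [0.4426, 0.1457, 0.1017]
tool_rot: [0.026, 0.027, 0.999, -0.005]
contact_force: [-5.8, -6.5, 1.3]
gripper_width: 0.271
```

>>> carry_out(moves=[[[0,0,0],[0.0,0,0.1],1.8],[[0,0,0],[0.05,0,0.2],1.8],[[0,0,0],[0.05,0,0.3],1.8],[[0,0,0],[0.05,0,0.3],1.8]])

```text
t: 18.68
eef_pos: [0.4422, 0.1457, 0.0987]
tool_rot: [0.026, 0.027, 0.999, -0.005]
contact_force: [-6.1, -7.4, 1.7]
gripper_width: 0.28
```

>>> carry_out(moves=[[[0,0,0],[0.0,0,0.1],1.8],[[0,0,0],[0.05,0,0.2],1.8],[[0,0,0],[0.05,0,0.3],1.8],[[0,0,0],[0.05,0,0.3],1.8]])

```text
t: 19.18
eef_pos: [0.4418, 0.1457, 0.0957]
tool_rot: [0.026, 0.027, 0.999, -0.005]
contact_force: [-5.5, -6.1, 2.3]
gripper_width: 0.275
```

>>> carry_out(moves=[[[0,0,0],[0.0,0,0.1],1.8],[[0,0,0],[0.0,0,0.2],1.8],[[0,0,0],[0.0,0,0.3],1.8],[[0,0,0],[0.0,0,0.3],1.8]])

```text
t: 19.68
eef_pos: [0.4415, 0.1458, 0.0925]
tool_rot: [0.025, 0.027, 0.999, -0.005]
contact_force: [-7.5, -6.2, 2.1]
gripper_width: 0.274
```

>>> carry_out(moves=[[[0,0,0],[0.05,0,0.1],1.8],[[0,0,0],[0.1,0,0.2],1.8],[[0,0,0],[0.1,0,0.3],1.8],[[0,0,0],[0.1,0,0.3],1.8]])

```text
t: 20.18
eef_pos: [0.4413, 0.1457, 0.0897]
tool_rot: [0.026, 0.027, 0.999, -0.005]
contact_force: [-4.9, -5.9, 1.3]
gripper_width: 0.275
```

>>> carry_out(moves=[[[0,0,0],[0.0,0,0.1],1.8],[[0,0,0],[0.05,0,0.2],1.8],[[0,0,0],[0.05,0,0.3],1.8],[[0,0,0],[0.05,0,0.3],1.8]])

```text
t: 20.68
eef_pos: [0.4411, 0.1458, 0.0867]
tool_rot: [0.026, 0.027, 0.999, -0.005]
contact_force: [-5.1, -6.0, 1.3]
gripper_width: 0.27
```

>>> carry_out(moves=[[[0,0,0],[0.0,0,0.1],1.8],[[0,0,0],[0.0,0,0.2],1.8],[[0,0,0],[0.0,0,0.3],1.8],[[0,0,0],[0.0,0,0.3],1.8]])

```text
t: 21.18
eef_pos: [0.441, 0.1458, 0.0836]
tool_rot: [0.026, 0.027, 0.999, -0.005]
contact_force: [-5.7, -6.1, 0.7]
gripper_width: 0.275
```

>>> carry_out(moves=[[[0,0,0],[0.0,0,0.1],1.8],[[0,0,0],[0.0,0,0.2],1.8],[[0,0,0],[0.0,0,0.2],1.8]])

```text
t: 21.55
eef_pos: [0.4409, 0.1457, 0.0816]
tool_rot: [0.026, 0.027, 0.999, -0.005]
contact_force: [-5.7, -6.2, 1.2]
gripper_width: 0.274
```

Run:
```python
from m import *
c=cam('wrist');im=bot.read_camera('wrist');s=bot.read_camera('side');cs=cam('side')
o=bot.get_obs();G=o['eef_pos']-rot(o['tool_rot']).apply([0,0,.002]);print(o['eef_pos'],o['contact_force'],proj(c,G),proj(cs,G))
save('w5.png',np.hstack([im[:,160:480],cv2.resize(s[170:300,300:404],None,fx=400/130,fy=400/130)]))
```

```text
[0.44095274 0.1457814  0.08161119] [-5.37065674 -6.70614936  1.75652   ] [316.225301   288.65385229] [390.88133066 257.42767251]
```

View pics/w5.png

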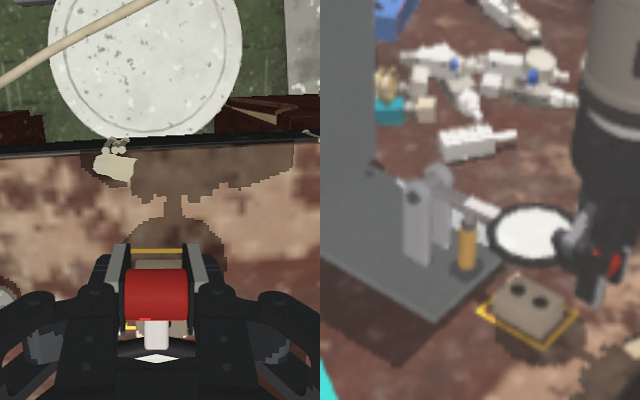

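>>> carry_out(moves=[[[0,0,0],[0.0,0,0.1],1.8],[[0,0,0],[0.0,0,0.15],1.8],[[0,0,0],[0.0,0,0.15],1.8]])

```text
t: 22.02
eef_pos: [0.4409, 0.1458, 0.0801]
tool_rot: [0.026, 0.027, 0.999, -0.005]
contact_force: [-6.9, -5.9, 1.7]
gripper_width: 0.274
```

>>> carry_out(moves=[[[0,0,0],[0.05,0,0.1],1.8],[[0,0,0],[0.05,0,0.15],1.8],[[0,0,0],[0.05,0,0.15],1.8]])

```text
t: 22.4
eef_pos: [0.4409, 0.1458, 0.0787]
tool_rot: [0.026, 0.027, 0.999, -0.005]
contact_force: [-5.9, -5.8, 1.2]
gripper_width: 0.273
```

>>> carry_out(moves=[[[0,0,0],[0.0,0,0.1],1.8],[[0,0,0],[0.0,0,0.15],1.8],[[0,0,0],[0.0,0,0.15],1.8]])

```text
t: 22.78
eef_pos: [0.4409, 0.1458, 0.0772]
tool_rot: [0.026, 0.027, 0.999, -0.005]
contact_force: [-5.4, -6.4, 1.4]
gripper_width: 0.279
```

>>> carry_out(moves=[[[0,0,0],[0.0,0,0.1],1.8],[[0,0,0],[0.0,0,0.15],1.8],[[0,0,0],[0.0,0,0.15],1.8]])

```text
t: 23.15
eef_pos: [0.4409, 0.1458, 0.0757]
tool_rot: [0.026, 0.027, 0.999, -0.005]
contact_force: [-5.8, -6.7, 2.8]
gripper_width: 0.276
```

>>> carry_out(moves=[[[0,0,0],[0.0,0,0.05],1.8],[[0,0,0],[0.0,0,0.1],1.8],[[0,0,0],[0.0,0,0.1],1.8]])

```text
t: 23.52
eef_pos: [0.441, 0.1458, 0.0748]
tool_rot: [0.026, 0.027, 0.999, -0.005]
contact_force: [-6.3, -6.9, 3.4]
gripper_width: 0.276
```

Run:
```python
from m import *
c=cam('wrist');im=bot.read_camera('wrist');s=bot.read_camera('side');cs=cam('side');sc=bot.read_camera('scene');cc=cam('scene')
o=bot.get_obs();G=o['eef_pos']-rot(o['tool_rot']).apply([0,0,.002]);print(o['eef_pos'],o['contact_force'],proj(c,G),proj(cs,G))
for _ in range(3): bot.read_camera('wrist'); print(bot.get_obs()['contact_force'].round(1))
# expected arm ring ellipse centre at theta: compare
yaw=np.radians(-2.5);u=np.array([np.cos(yaw),np.sin(yaw),0]);H=np.array([.606,.139,.08]);w=np.array([-u[1],u[0],0])
for nm,cm,img,(a,b,e,f) in (('side',cs,s,(190,290,320,420)),('scene',cc,sc,(230,330,270,370))):
  big=cv2.resize(img[a:b,e:f],None,fx=4,fy=4,interpolation=cv2.INTER_CUBIC)
  for th,col in ((-.02,(255,0,0)),(.05,(0,255,0)),(.12,(0,80,255))):
    d=-np.cos(th)*u+np.sin(th)*np.array([0,0,1])
    pts=np.array([proj(cm,H+d*.105+.038*(np.cos(t)*d+np.sin(t)*w)) for t in np.linspace(0,6.28,60)])
    cv2.polylines(big,[((pts-[e,a]+.5)*4).astype(np.int32)],True,col,1)
  if nm=='side': B=big
save('w6.png',np.hstack([B,big]))
```

```text
[0.44094256 0.14579082 0.0748009 ] [-6.17368696 -6.14091868  3.13072185] [316.2333235  288.57518527] [390.58414857 259.56886525]
[-7.3 -6.2  3.7]
[-6.7 -5.8  3.6]
[-6.6 -5.9  3.8]
```

View pics/w6.png

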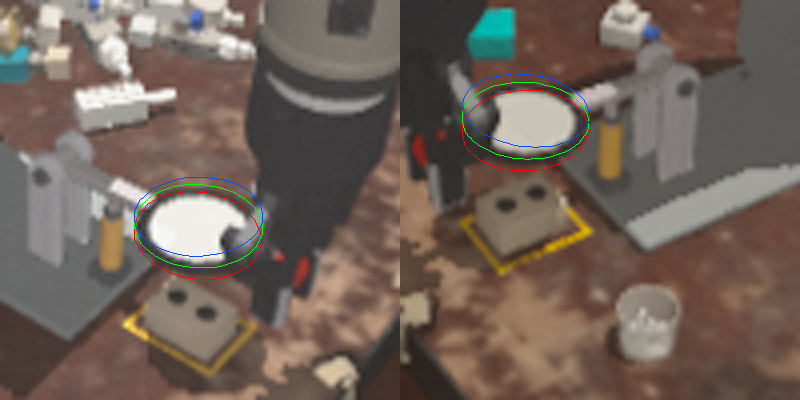

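Run:
```python
from m import *
def red(im):
    hs=cv2.cvtColor(im,cv2.COLOR_RGB2HSV);m=cv2.inRange(hs,(0,150,70),(8,255,255))|cv2.inRange(hs,(172,150,70),(180,255,255))
    k,L,st,ce=cv2.connectedComponentsWithStats(m);i=1+st[1:,4].argmax();return ce[i],st[i]
c=cam('wrist');im=bot.read_camera('wrist');print('now',red(im))
for n in('w4','w5'):
    a=cv2.cvtColor(cv2.imread(f'pics/{n}.png'),cv2.COLOR_BGR2RGB)[:,:320];print(n,red(a))
o=bot.get_obs();Rt=rot(o['tool_rot'])
y=Rt.apply([0,1,0]);x=Rt.apply([1,0,0]);z=Rt.apply([0,0,1]);G=o['eef_pos']-z*.002
for d in(0,-.005,-.01,-.015):
    P=G+z*d; print(d,proj(c,P),'width at near face',np.linalg.norm(proj(c,P-z*.0+x*0+y*.012)-proj(c,P-y*.012)))
print('cam in tool',Rt.inv().apply(c[4]-o['eef_pos']),'axis',Rt.inv().apply(c[5]@[0,0,-1]))
```

```text
now (array([315.67242424, 293.74878788]), array([ 284,  268,   65,   53, 3300], dtype=int32))
w4 (array([152.3018603, 278.6016146]), array([ 122,  254,   61,   49, 2849], dtype=int32))
w5 (array([155.69547954, 294.49694563]), array([ 124,  269,   65,   52, 3274], dtype=int32))
0 [316.24881583 288.60777226] width at near face 59.70510441806887
-0.005 [316.23869042 295.43510943] width at near face 61.84232549289282
-0.01 [316.22780123 302.76469032] width at near face 64.13494672112789
-0.015 [316.21606031 310.65273104] width at near face 66.60011383538483
cam in tool [ 7.28281582e-02  7.81756116e-05 -1.22811491e-01] axis [-0.28184733 -0.00140885  0.95945823]
```

Comparing the knob's position in the wrist image shows it rode up about 8 mm in the pads during the swing. The true angle is therefore about 0.04, so I'm continuing in 1 mm steps.

>>> carry_out(moves=[[[0,0,0],[0.0,0,0.05],1.8],[[0,0,0],[0.0,0,0.1],1.8],[[0,0,0],[0.0,0,0.1],1.8]])

```text
t: 24.25
eef_pos: [0.441, 0.1458, 0.0739]
tool_rot: [0.026, 0.027, 0.999, -0.005]
contact_force: [-7.0, -6.5, 5.9]
gripper_width: 0.278
```

>>> carry_out(moves=[[[0,0,0],[0.0,0,0.05],1.8],[[0,0,0],[0.0,0,0.05],1.8],[[0,0,0],[0.0,0,0.05],1.8]])

```text
t: 24.62
eef_pos: [0.441, 0.1458, 0.0735]
tool_rot: [0.026, 0.027, 0.999, -0.005]
contact_force: [-7.5, -7.8, 6.9]
gripper_width: 0.272
```

```bash
cat > red.py <<'E'
from m import *
def red(n):
    im=bot.read_camera(n)
    hs=cv2.cvtColor(im,cv2.COLOR_RGB2HSV);m=cv2.inRange(hs,(0,150,70),(8,255,255))|cv2.inRange(hs,(172,150,70),(180,255,255))
    k,L,st,ce=cv2.connectedComponentsWithStats(m);i=1+st[1:,4].argmax();return ce[i].round(2),st[i]
if __name__=='__main__':
    print(red('wrist'),red('wrist'));o=bot.get_obs();print(o['t'],o['eef_pos'].round(4),o['contact_force'].round(2),o['torque'].round(2))
E
python3 red.py
```

```text
(array([315.59, 293.69]), array([ 284,  268,   65,   53, 3294], dtype=int32)) (array([315.58, 293.7 ]), array([ 284,  268,   65,   53, 3295], dtype=int32))
24.725 [0.441  0.1458 0.0735] [-7.47 -6.4   6.62] [-1.21  0.98  0.07]
```

>>> carry_out(moves=[[[0,0,0],[0.0,0,0.05],1.8],[[0,0,0],[0.0,0,0.05],1.8],[[0,0,0],[0.0,0,0.05],1.8]])

```text
t: 25.1
eef_pos: [0.441, 0.1458, 0.073]
tool_rot: [0.026, 0.027, 0.999, -0.005]
contact_force: [-7.7, -7.4, 5.5]
gripper_width: 0.277
```

```bash
python3 red.py
```

```text
(array([315.63, 293.67]), array([ 284,  268,   65,   53, 3293], dtype=int32)) (array([315.62, 293.66]), array([ 284,  268,   65,   53, 3292], dtype=int32))
25.2 [0.441  0.1458 0.073 ] [-7.62 -7.06  7.48] [-1.29  1.06 -0.02]
```

>>> carry_out(moves=[[[0,0,0],[0.0,0,0.05],1.8],[[0,0,0],[0.0,0,0.1],1.8],[[0,0,0],[0.0,0,0.1],1.8],[[0,0,0],[0.0,0,0.1],1.8]])

```text
t: 25.7
eef_pos: [0.441, 0.1458, 0.0721]
tool_rot: [0.026, 0.027, 0.999, -0.005]
contact_force: [-8.0, -7.5, 9.3]
gripper_width: 0.279
```

```bash
python3 red.py
```

```text
(array([315.65, 293.67]), array([ 284,  268,   65,   53, 3297], dtype=int32)) (array([315.63, 293.67]), array([ 284,  268,   65,   53, 3295], dtype=int32))
25.8 [0.4411 0.1458 0.0721] [-8.02 -8.06  8.66] [-1.31  1.2   0.02]
```

>>> carry_out(moves=[[[0,0,0],[0.0,0,-0.1],1.8],[[0,0,0],[0.0,0,-0.2],1.8],[[0,0,0],[0.0,0,-0.2],1.8],[[0,0,0],[0.0,0,-0.2],1.8]])

```text
t: 26.3
eef_pos: [0.441, 0.1458, 0.0739]
tool_rot: [0.026, 0.027, 0.999, -0.005]
contact_force: [-7.1, -5.5, 4.6]
gripper_width: 0.269
```

```bash
python3 red.py
```

```text
(array([315.73, 293.68]), array([ 284,  268,   65,   52, 3300], dtype=int32)) (array([315.75, 293.68]), array([ 284,  268,   65,   52, 3302], dtype=int32))
26.4 [0.4411 0.1458 0.0739] [-6.12 -6.71  5.11] [-1.24  1.09  0.05]
```

>>> carry_out(moves=[[[0,0,0],[0,0,0],2.6],[[0,0,0],[0,0,0],3.6],[[0,0,0],[0,0,0],4.8],[[0,0,0],[0,0,0],4.8],[[0,0,0],[0,0,0],4.8]])

```text
t: 27.02
eef_pos: [0.4438, 0.1476, 0.0748]
tool_rot: [0.028, 0.028, 0.999, -0.003]
contact_force: [0.9, -0.9, 0.3]
gripper_width: 0.564
```

```bash
python3 red.py
```

```text
(array([310.18, 289.38]), array([ 278,  263,   65,   54, 3353], dtype=int32)) (array([310.2 , 289.59]), array([ 278,  263,   65,   54, 3334], dtype=int32))
27.125 [0.4437 0.1474 0.0748] [ 0.68 -0.02 -0.04] [-0.01  0.03 -0.02]
```

>>> carry_out(moves=[[[0,0,0],[0,0,-2],4.8],[[0,0,0],[0,0,-5],4.8],[[0,0,0],[0,0,-10],4.8],[[0,0,0],[0,0,-15],4.8],[[0,0,0],[0,0,-15],4.8]])

```text
t: 27.75
eef_pos: [0.4372, 0.1496, 0.2278]
tool_rot: [0.031, 0.028, 0.999, -0.003]
contact_force: [-0.0, 0.1, 0.1]
gripper_width: 0.562
```

Run:
```python
from m import *
from red import red
o=bot.get_obs();print(o['t'],o['eef_pos'],o['contact_force'].round(1))
s=bot.read_camera('side');cs=cam('side');c=cam('scene');sc=bot.read_camera('scene')
a,b=red('side'),red('scene');print(a,b,)
print('knob side/scene z=.085:',onz(cs,a[0],.085),onz(c,b[0],.085))
for n,cm,g in(('side',cs,(.5,.14)),('scene',c,(.5,.14))):
    for l in ('drill_block','screw_cup','air_cylinder','valve_head'):
        for d in bot.silhouettes(l,n)[:1]: print(n,l,round(d['score'],2),onz(cm,d['location'],.01).round(3))
save('f.png',np.hstack([cv2.resize(s[170:300,290:420],(400,400)),cv2.resize(sc[200:330,260:390],(400,400))]))
```

```text
27.75 [0.437173   0.14962924 0.22781869] [-0.   0.1  0.1]
(array([137.9 , 333.69]), array([128, 320,  21,  28, 281], dtype=int32)) (array([278.54, 267.84]), array([273, 262,  12,  13, 106], dtype=int32))
knob side/scene z=.085: [0.71781067 0.61471623 0.085     ] [0.4409661  0.14608864 0.085     ]
side drill_block 0.73 [0.514 0.421 0.01 ]
side screw_cup 0.48 [0.506 0.02  0.01 ]
side air_cylinder 0.55 [ 0.659 -0.     0.01 ]
side valve_head 0.5 [0.666 0.286 0.01 ]
scene drill_block 0.7 [0.5   0.143 0.01 ]
scene screw_cup 0.83 [0.504 0.031 0.01 ]
scene air_cylinder 0.76 [0.668 0.001 0.01 ]
```

View pics/f.png

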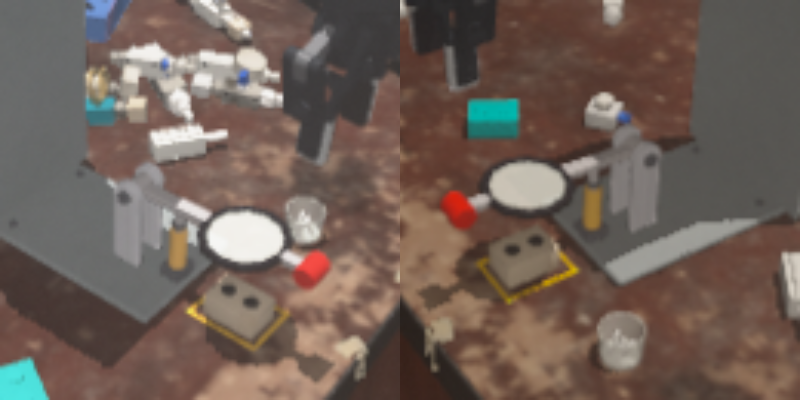

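The arm is at rest on the screw post, the block is inside the frame, the cup hasn't moved and the gripper is clear, so I'm handing in.

```bash
python3 -c "
from station import bot
print(bot.hand_in(),bot.get_obs()['t'])"
```

```text
the job is handed in; nothing more can be done
the job is handed in; nothing more can be done
```

I slid the drilled block into the yellow frame without lifting it, swung the lens arm out from under the shade, and lowered it onto its height screw. I then let go, backed the gripper 15 cm off, and handed in at about 28 s; no verdict was reported.

**Block:** right after I released it, the cameras put its centre about 2–3 mm from the frame's centre, squared up. The last pictures still show it flat inside the frame.

**Lens arm:**
- I felt the screw as a steady rise in upward force at the knob, from about 1.5 N to about 9 N over the last 4 mm, at an angle of roughly 0.03–0.05 rad. By lever ratio, that peak was roughly 30 N on the screw.
- I eased back to about 5 N before opening the fingers. The force then read zero, and the arm stayed level on the post.

**Bystanders:** the network's positions for the cup and air cylinder agree with the start to within its noise. It found the valve head in only one of the two final views, a few millimetres off its first reading. I did not go near it.

**Checks that disagreed:**
- The knob rode up about 8 mm in the pads during the swing. The angle worked out from the gripper position therefore read about 0.07 rad too low, and I went by the pictures and the force instead.
- The side-view network picked a turquoise look-alike as the block in the last check. The scene view found the real one at (0.500, 0.143), within about 1 mm of the frame centre.
- The side view's red-knob search locked onto another red object, so the knob's final position rests on the scene view alone. It is consistent with a level arm.

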